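# Peel the used glue-tray liner off the stack

### The arm

A 6-joint arm with a two-finger parallel gripper is mounted at the origin on a cart in front of the work surface, level with it; the furniture and walls round the work are solid. World frame = base frame: x ahead of the robot, y to its left, z up, the work surface at z = 0. Lengths are in mm, angles in rad, forces in N, time in s.
With the tool pointing down it reaches from about 300 to 825 mm from the base axis. Payload 5.4 kg.
Tool frame: the origin (TCP) lies between the finger pads; the fingertips stand 19 mm ahead of it and the grasp point (between the pads) is the TCP; z points along the fingers, y is the line along which they close (so a half turn about z gives the same grasp; the last joint's range is limited). The gripper opens to 92 mm and grips with 3 to 60 N. Pads are 20 mm wide; open, the fingers measure 128 mm over their backs; the gripper's body (75 mm by 189 mm) begins 69 mm behind the grasp point.
Start: joints at [0.906, 0.158, 1.597, -0, 1.386, -0.21], TCP at [252.594, 516.529, 233.601] pointing down, gripper open.
Joint ranges: [-2.91, 2.91], [-0.94, 2.29], [0.18, 2.7], [-1.29, 4.43], [0.17, 2.64], [-3, 3]. Speed limits (rad/s): [2.57, 2.57, 3.14, 3.14, 3.14, 3.14].

### API

Orientations are given as [roll, pitch, yaw] about the fixed x, y, z axes, in that order (R = Rz(yaw) Ry(pitch) Rx(roll)).
In Python, from plant import bot, optics gives the robot as it stands.
- The arm moves only by the tool apply_moves, never from a script. Its argument "increments" is a list of rows, each a list of 2 entries, a list of its own where there are three numbers: the shift along the tool's x, y, z as a fraction of full scale, then the turn about the tool's z as a fraction of full scale. A call has exactly 8 rows; each row is the pose to reach, as a shift and turn from the pose commanded when the call began, along the tool's axes at that moment; what a row does not reach only later rows make up. Full scale, the value 1, is 50 cm for a shift and 30 degrees for a turn. A row lasts 1/10 s, in which the tool goes at most 50 mm and 8.59 degrees, less where a joint would pass 70% of its speed; a pose out of reach is approached as far as the arm can. A call with a number of a shift or a turn outside -1 to 1 is refused whole. A call with a gripper value outside its range is refused whole. "claw" is the closure, from 0 (fully open) to 1 (shut), set as the call begins (left out, the last holds). The fingers move at their own pace and stop on an object; "grip_force" is the grip in N (left out, the last holds). Time passes only in rows, so rows that repeat a pose let the fingers close, or fill a call up. It gives the time, the measured TCP pose, the force, the opening and the grip force at its end, in the units of the state.
- bot.state(): the state, without advancing time (a new reading comes with each control period).
- optics.grab_frame(name): name is "scene" or "side" or "wrist"; returns the picture (384x512x3 uint8, red, green, blue); there is no depth.
- optics.camera_info(name): a dict with "fx", "fy", "cx", "cy" (pixels), "dist" ([k1, k2, p1, p2, k3] as OpenCV has them; the pictures are not rectified), "position" and "attitude" of the camera in the world. Camera axes: x right, y down, z forward; pixel columns grow to the right and rows downward; lengths in mm; the calibration is good to about 2 mm. A picture is of the moment at which its call begins: read the wrist's pose just before it. camera_info takes no time and is no camera call; for the wrist camera it gives the pose at the moment of the call.
- bot.job_done(): hands the job in; it is judged then, once.
The state is a dict: "t": time; "joint_positions": joint angles; "qvel": joint speeds; "effort": joint torques, N m; "ee_pos": TCP position; "tool_rot": TCP orientation; "ft_force": force on the tool from outside, world axes, zero at the start; "ft_torque": the same for the moment, N m; "gripper_width": finger opening in mm; "finger_force": force on a finger pad.
Only numpy, scipy, OpenCV 4.12 (cv2) and the standard library are available. Lean on these libraries where they do the work, as an engineer would, in place of code of your own. Each camera call takes 0.05 s, during which the arm holds its last target. There are 200 camera calls.

### The job

Change the glue tray's liner: lift the pad applicator up and off the hook bar and stand it upright on the bare saw table, clear of the glue station, without dropping it, and let go. Then take the used top liner by its rim near one corner and peel it off the clean liner it sticks to - that corner comes up first while the opposite corner is still down - leaving the clean liner seated in the station. Finish while still holding the used liner up, level and at least 15 cm above the saw table, carried by the gripper alone; never tip it steeply, as dried scraps would fall out, and leave the bottle and the offcuts where they are.

Things in the scene. Friction and masses are not known exactly. Their poses are not given: they have to be found in the camera images.
- station: Glue station, screwed down. Origin: on the saw top (z = 0) under the middle of the liner stack; yaw within 0.3 rad; at yaw 0 x points away from the robot, y left. Ply base 12 mm thick, x -96..96, y -127..215 mm. Batten frame 178x228 mm, top at z = 36, holds three nested white liners, the lowest fixed. At its left end an upright ply board, x -31..55, y 115..127, top at z = 216.
- hook_bar (a point): Middle of the steel cross bar (10 mm diameter, 60 mm long, along the station's x) that the applicator hangs on, 196 mm above the saw top; its two ends bend back (+y) into the upright board. A like bar sits 60 mm below it (53 mm above the top liner's rim), against which the handle leans: draw the peeled liner out from under it to the right before raising it.
- applicator: Pad applicator (glue spreader), about 160 g, mostly in its foot: 70 (x) by 50 (y) by 16 mm, y -38..12, with an upright square wooden handle 24 mm thick flush with its +y edge, top 200 mm above the underside. Origin: on the underside, below the handle's axis; z up. It hangs upright over the top liner, underside 86 mm above the saw top, 8 mm above the rim. Stood on a flat surface it stays up.
- applicator_hook (a point): Top of the applicator's two wire hooks, on the +y face of its handle, 118 mm above the underside; they reach out to y = 29 mm and turn down 28 mm behind the hook bar. Lifted straight up 25 mm the hooks are free of the bar (40 mm to be safe); then move it away from the bar (-y of the station) first.
- applicator_grip (a point): Middle of the applicator's handle, 24 mm below its top (176 mm above the foot's underside): pinch the 24 mm handle here from above, either way round.
- liner_top: The used liner, top of the stack: white plastic tray, 80 g, 150 (x) by 200 (y) mm over the rim, 34 mm deep, spots of dried glue on its floor. Origin: middle of the underside, 44 mm above the saw top at first, axes as the station's. Four springy tongues of the liner below (at its short ends, 25 mm from the corners) grip its rim, each dragging with 2 to 4 N until lifted 7 mm.
- rim_front_right (a point): On top of the top liner's front rim, 40 mm from its front right corner. The rim (all round) is 9 mm wide with upright sides; its top is 34 mm, its lower edge 22 mm above the liner's origin. The next liner's rim, flush outside, begins 14 mm below this top: let the fingertips reach only 8 to 11 mm below it. Pinch across the rim (along the liner's x).
- liner_below: The clean liner directly below, same shape; origin 30 mm above the saw top when seated. Its tongues grip the top liner (every liner has four, 14 mm wide, standing 9 mm above its rim, outside it); it sits itself in stiffer tongues of the fixed lowest liner (5 to 8 N each). It must stay seated.
- corner_front_right (a point): Front right corner of the top liner's rim as seen from the robot (rounded, radius 16 mm), at rim-top height; at (-75, -100, 34) mm in the liner's frame.
- corner_front_left (a point): Front left corner of the top liner's rim as seen from the robot (rounded, radius 16 mm), at rim-top height; at (-75, 100, 34) mm in the liner's frame.
- corner_back_right (a point): Back right corner of the top liner's rim as seen from the robot (rounded, radius 16 mm), at rim-top height; at (75, -100, 34) mm in the liner's frame.
- corner_back_left (a point): Back left corner of the top liner's rim as seen from the robot (rounded, radius 16 mm), at rim-top height; at (75, 100, 34) mm in the liner's frame.
- glue_bottle: Bystander, loose: yellow glue bottle with a black nozzle cap, 50 mm wide, 106 mm tall, standing on the left end of the station's base board; origin under its middle.
- grey_block: Bystander, loose: small grey sawn block, 53x32x24 mm, on the left end of the base board; origin under its middle.
- small_pale: Bystander, loose: pale offcut, 46x58x14 mm, on the saw top at the right; origin under its middle.
- small_red: Bystander, loose: reddish offcut, 42x48x10 mm, on the saw top at the right; origin under its middle.
- tan_block: Bystander, loose: tan offcut, 68x71x24 mm, on the saw top at the right; origin under its middle.
- cream_stick: Bystander, loose: cream offcut, 109x42x20 mm, on the saw top at the front right; origin under its middle.
Mind the look-alikes: they are no part of the job. There is more than one size of the applicator; the job needs the larger.

How it is judged (in metres and radians):
On the way, in this order (a step that is already met when the one before it is completed fails the run):
1. the applicator is off its hook bar and stands upright on the saw table, let go (height (world z) of applicator between -0.008 and 0.008 m and angle between applicator's own z axis and vertical below 0.12 rad and contact force between applicator and station below 0.05 N and contact force between applicator and the fingers below 0.05 N and linear speed of applicator below 0.03 m/s), for 0.2 s.
2. the used liner is peeled: one corner is more than 25 mm up while the opposite corner is still within 10 mm of its seat (((z of corner_front_right in the frame of station above 0.103 m and z of corner_back_left in the frame of station below 0.088 m) or (z of corner_front_left in the frame of station above 0.103 m and z of corner_back_right in the frame of station below 0.088 m) or (z of corner_back_right in the frame of station above 0.103 m and z of corner_front_left in the frame of station below 0.088 m) or (z of corner_back_left in the frame of station above 0.103 m and z of corner_front_right in the frame of station below 0.088 m))), for 0.05 s.
At the end, for the whole second after the job is handed in: Fingers hold the used liner still, underside over 150 mm above the saw top, level within 0.17 rad, carried by nothing else; clean liner seated (4 mm in height, 8 mm sideways, 0.05 rad); applicator stands upright (0.12 rad) on the saw table, let go, clear of the station (all of step 1 and height (world z) of liner_top above 0.15 m and angle between liner_top's own z axis and vertical below 0.17 rad and contact force between liner_top and the fingers above 0.5 N and linear speed of liner_top below 0.03 m/s and contact force between liner_top and station below 0.05 N and contact force between liner_top and liner_below below 0.05 N and contact force between liner_top and applicator below 0.05 N and contact force between liner_top and glue_bottle below 0.05 N and z of liner_below in the frame of station below 0.034 m and horizontal distance between liner_below and station below 0.008 m and angle between the z axis of liner_below and the z axis of station, either way round below 0.05 rad); the arm keeps its last pose, push and grip.
It fails at once if the applicator is dropped (moves faster than 1 m/s) (linear speed of applicator above 1 m/s).
It fails at once if the used liner is tipped by more than 45 degrees (angle between liner_top's own z axis and vertical above 0.785 rad).
It fails at once if the clean liner is pulled out of its seat (z of liner_below in the frame of station above 0.042 m).
It fails at once if the glue bottle or one of the offcuts is moved by more than 2 cm (distance of any of glue_bottle, grey_block, small_pale, small_red, tan_block, cream_stick from where it was at the start of the episode above 0.02 m).
It also fails if it takes over 59 s, if anything falls off the work surface, if the arm or the gripper's body presses on something with over 40 N, if the wrist force passes 120 N, or if a joint passes its speed limit or range.

## Working session

There is one attempt and no reset: what is moved stays moved. The work goes in short steps, Python scripts to look and compute and a tool call to move; the robot and the scene stay as the last step left them, time stands still between calls to the robot, and variables do not carry over. Pictures are saved under pics/ and viewed, at most 10 in all, crops included, and the job is handed in when it is done.

Besides the shell and the picture viewer there is one more tool, called after "Emit:" as a command line: name --argument value ..., lists and objects as JSON in quotes. apply_moves: Moves the arm, as the interface text tells. Its arguments: {"type":"object","properties":{"increments":{"type":"array"},"claw":{"type":"number"},"grip_force":{"type":"number"}},"required":["increments"]}

```bash
mkdir -p pics; cat > h.py <<'E'
import numpy as np, cv2
from plant import bot, optics
from scipy.spatial.transform import Rotation as R
E
python3 - <<'E'
from h import *
s=bot.state(); print({k:np.round(v,3) for k,v in s.items()})
for n in ("scene","side","wrist"):
    print(n,optics.camera_info(n))
    cv2.imwrite(f"pics/{n}0.png",optics.grab_frame(n)[:,:,::-1])
E
```

```text
{'t': np.float64(0.0), 'joint_positions': array([ 0.906,  0.159,  1.598, -0.   ,  1.386, -0.21 ]), 'qvel': array([-0.003,  0.001,  0.   , -0.001, -0.001, -0.001]), 'effort': array([-2.0000e-03, -3.8559e+01, -3.2211e+01,  7.0000e-02,  3.8000e-02,
       -0.0000e+00]), 'ee_pos': array([252.232, 516.042, 232.61 ]), 'tool_rot': array([-3.14 , -0.   ,  2.687]), 'ft_force': array([-0.068, -0.429, -0.536]), 'ft_torque': array([-0.024,  0.04 , -0.07 ]), 'finger_force': np.float64(0.0), 'gripper_width': np.float64(92.284)}
scene {'fx': 386.16873971216893, 'fy': 386.16873971216893, 'cx': 262.31545613850756, 'cy': 191.10526615167075, 'dist': array([-0.0259059,  0.       ,  0.       ,  0.       ,  0.       ]), 'position': array([  11.67367585, -614.50420779,  857.4378505 ]), 'attitude': array([-2.30996054,  0.01205811, -0.71878461])}
side {'fx': 361.49445092630947, 'fy': 361.49445092630947, 'cx': 257.48147411825965, 'cy': 195.30721810316876, 'dist': array([0.00062723, 0.        , 0.        , 0.        , 0.        ]), 'position': array([-178.13783791, -491.35220712,  895.32509053]), 'attitude': array([-2.29910803, -0.00778826, -0.98091924])}
wrist {'fx': 341.51968100120115, 'fy': 341.51968100120115, 'cx': 253.4644629230742, 'cy': 192.4570991493965, 'dist': array([-0.02633312,  0.        ,  0.        ,  0.        ,  0.        ]), 'position': array([192.76919674, 544.39272833, 384.39187368]), 'attitude': array([2.90553644e+00, 1.97528427e-03, 1.11512146e+00])}
```

View pics/scene0.png

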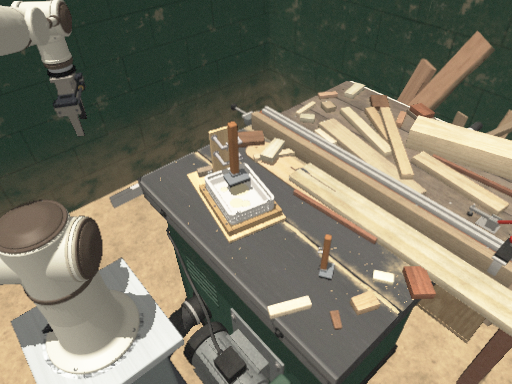

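View pics/side0.png

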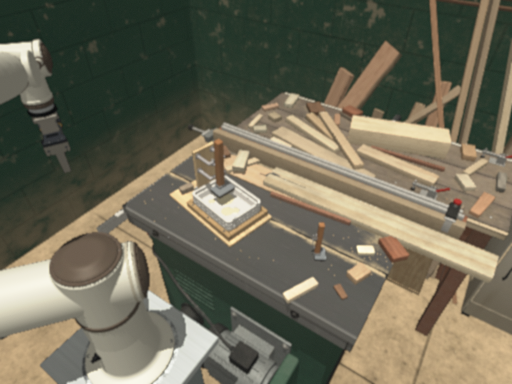

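The scene view shows the station at about (237,200), the large applicator with its handle from (233,123) to (236,178), and the small one at (326,257). The side view shows the same station at about (225,205). Next I zoom in on the scene view.

```bash
python3 - <<'E'
from h import *
a=cv2.imread("pics/scene0.png")[110:245,180:300]; b=cv2.imread("pics/side0.png")[130:250,160:280]
a=cv2.resize(a,None,fx=4.4,fy=4.4,interpolation=cv2.INTER_CUBIC)[:594,:400*2]
cv2.imwrite("pics/c1.png",a); print(a.shape)
E
```

```text
(594, 528, 3)
```

View pics/c1.png

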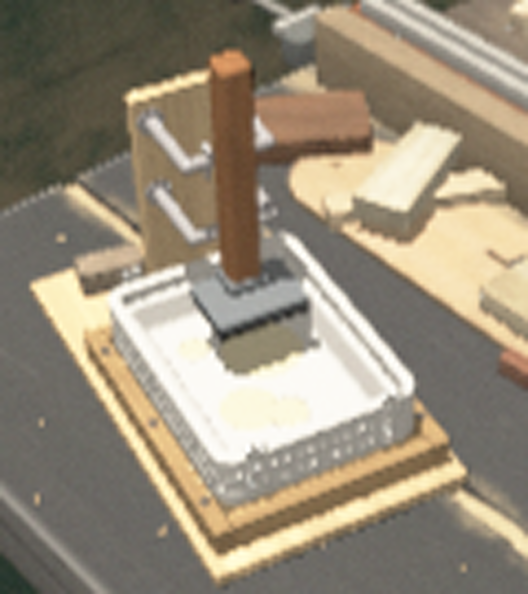

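The crop (scale 4.4, offset 180,110) shows these points:
- Base corners: (216,572), (465,468) and (33,287).
- Rim corners: front right about (215,462), back right (412,385), front left (112,298), back left (285,237).
- Handle top: (231,57).

Next I cast rays through them.

```bash
cat >> h.py <<'E'
def ray(ci,uv):
    K=np.array([[ci['fx'],0,ci['cx']],[0,ci['fy'],ci['cy']],[0,0,1]])
    p=cv2.undistortPoints(np.array([[uv]],float),K,ci['dist'])[0,0]
    return R.from_euler('xyz',ci['attitude']).apply([p[0],p[1],1.])
def onz(ci,uv,z):
    d=ray(ci,uv); c=ci['position']; return c+d*(z-c[2])/d[2]
def proj(ci,P):
    K=np.array([[ci['fx'],0,ci['cx']],[0,ci['fy'],ci['cy']],[0,0,1]])
    Rt=R.from_euler('xyz',ci['attitude']).inv()
    return cv2.projectPoints(np.atleast_2d(np.array(P,float)),Rt.as_rotvec(),-Rt.apply(ci['position']),K,ci['dist'])[0][:,0]
def st(o,yaw,P):
    P=np.atleast_2d(np.array(P,float)); return R.from_euler('z',yaw).apply(P)+[o[0],o[1],0]
E
python3 - <<'E'
from h import *
ci=optics.camera_info("scene")
pts=dict(bFR=(216,572,12,-96,-127),bBR=(465,468,12,96,-127),bFL=(33,287,12,-96,215),rFR=(217,462,78,-75,-100),rBR=(413,383,78,75,-100),rFL=(111,297,78,-75,100),rBL=(287,235,78,75,100))
A=[];B=[]
for k,(u,v,z,x,y) in pts.items():
    p=onz(ci,(180+u/4.4,110+v/4.4),z); print(k,p.round()); A.append([x,y]);B.append(p[:2])
A=np.array(A,float);B=np.array(B)
M,_=cv2.estimateAffinePartial2D(A,B,method=cv2.LMEDS); 
# rigid Kabsch
a=A-A.mean(0);b=B-B.mean(0);yaw=np.arctan2((a[:,0]*b[:,1]-a[:,1]*b[:,0]).sum(),(a*b).sum())
c,s=np.cos(yaw),np.sin(yaw);Q=np.array([[c,-s],[s,c]]);o=B.mean(0)-Q@A.mean(0)
print(yaw,o,(B-(A@Q.T+o)).round(1).tolist())
print("handle top",onz(ci,(180+231/4.4,110+57/4.4),286), "in st",Q.T@(onz(ci,(180+231/4.4,110+57/4.4),286)[:2]-o))
E
```

```text
bFR [407.  -2.  12.]
bBR [593. -43.  12.]
bFL [477. 322.  12.]
rFR [433.  22.  78.]
rBR [576.  -7.  78.]
rFL [476. 202.  78.]
rBL [614. 173.  78.]
-0.21212448079552737 [525.62647736  97.91962853] [[2.4, 3.6], [-0.1, 3.9], [0.4, -6.4], [1.8, 6.3], [-2.0, 8.6], [3.1, -9.3], [-5.6, -6.7]]
handle top [540.69043479 124.32318487 286.        ] in st [ 9.16737969 28.98326673]
```

Emit:
apply_moves --increments '[[[-0.06,-0.03,-0.05],0.12],[[-0.13,-0.07,-0.1],0.25],[[-0.21,-0.11,-0.14],0.38],[[-0.29,-0.15,-0.18],0.5],[[-0.37,-0.2,-0.21],0.63],[[-0.45,-0.24,-0.23],0.75],[[-0.53,-0.28,-0.24],0.88],[[-0.6,-0.32,-0.24],1.0]]' --claw 0

```text
t: 0.95
ee_pos: [453.1, 239.3, 354.4]
tool_rot: [3.14, 0.001, 2.16]
ft_force: [0.6, 0.1, -0.6]
gripper_width: 92.0
finger_force: 0.0
```

```bash
python3 - <<'E'
from h import *
s=bot.state(); print(s['t'],s['ee_pos'],s['tool_rot'],s['joint_positions'])
p=s['ee_pos'];yaw=s['tool_rot'][2]
Q=R.from_euler('xyz',s['tool_rot'])
print("to target",Q.inv().apply(np.array([540,122,400])-p)/500)
ci=optics.camera_info("scene")
for n,uv in dict(smallapp=(326,272),stickL=(270,310),stickR=(310,302),red=(336,320),tan=(365,302),pale=(383,277),tabfront=(142,185),tabfr2=(250,330)).items(): print(n,onz(ci,uv,5).round())
E
```

```text
0.95 [453.0966101  239.25556329 354.44818673] [3.14002968e+00 6.44783825e-04 2.15986286e+00] [ 2.49691626e-01 -5.97030406e-02  1.58774069e+00 -8.77703677e-05
  1.61186653e+00 -3.39379090e-01]
to target [-0.29160968  0.01436451 -0.09089328]
smallapp [ 535. -258.    5.]
stickL [ 349. -242.    5.]
stickR [ 438. -292.    5.]
red [ 449. -368.    5.]
tan [ 540. -383.    5.]
pale [ 635. -369.    5.]
tabfront [339. 389.   5.]
tabfr2 [ 278. -250.    5.]
```

Emit:
apply_moves --increments '[[[-0.04,0,-0.02],0.13],[[-0.08,0,-0.04],0.26],[[-0.13,0.01,-0.06],0.39],[[-0.18,0.01,-0.08],0.52],[[-0.23,0.015,-0.09],0.65],[[-0.27,0.015,-0.09],0.78],[[-0.29,0.015,-0.09],0.9],[[-0.29,0.015,-0.09],1.0]]'

```text
t: 1.75
ee_pos: [539.5, 123.6, 397.8]
tool_rot: [-3.14, 0.0, 1.635]
ft_force: [1.0, -0.5, -0.1]
gripper_width: 91.9
finger_force: 0.0
```

```bash
python3 - <<'E'
from h import *
s=bot.state(); ci=optics.camera_info("wrist"); im=optics.grab_frame("wrist")
import pickle; pickle.dump((s,ci),open("w1.pkl","wb"))
print(s['t'],s['ee_pos'],s['tool_rot'],ci['position'],ci['attitude'])
cv2.imwrite("pics/w1.png",im[:,:,::-1])
E
```

```text
1.75 [539.52238777 123.56192043 397.83951713] [-3.14032459e+00  2.97989103e-04  1.63520583e+00] [534.38009055 188.08305082 549.46982007] [2.90506441e+00 6.24822821e-04 6.35401520e-02]
```

View pics/w1.png

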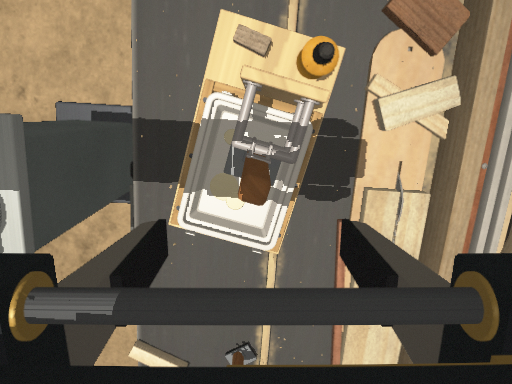

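The wrist view shows base corners FL (219,10), BL (344,45), BR (279,254) and FR (170,224). The brown handle is at (240–272, 158–205), with its top face at the lower end, and the bottle is at (320,57). Next I fit the station and crop the handle.

```bash
python3 - <<'E'
from h import *
import pickle; s,ci=pickle.load(open("w1.pkl","rb"))
im=cv2.imread("pics/w1.png")
cv2.imwrite("pics/c2.png",cv2.resize(im[85:260,165:300],None,fx=3.4,fy=3.4,interpolation=cv2.INTER_CUBIC))
hsv=cv2.cvtColor(im,cv2.COLOR_BGR2HSV)
m=cv2.inRange(hsv,(3,110,30),(14,255,160)); m[:150]=0;m[215:]=0;m[:,:230]=0;m[:,285:]=0
ys,xs=np.nonzero(m);print("brown",len(xs),xs.min(),xs.max(),ys.min(),ys.max())
pts=dict(bFR=(170,224,12,-96,-127),bBR=(279,254,12,96,-127),bFL=(219,10,12,-96,215),bBL=(344.5,46,12,96,215))
A=[];B=[]
for k,(u,v,z,x,y) in pts.items():
    p=onz(ci,(u,v),z); print(k,p.round()); A.append([x,y]);B.append(p[:2])
A=np.array(A,float);B=np.array(B)
a=A-A.mean(0);b=B-B.mean(0);yaw=np.arctan2((a[:,0]*b[:,1]-a[:,1]*b[:,0]).sum(),(a*b).sum())
c,s=np.cos(yaw),np.sin(yaw);Q=np.array([[c,-s],[s,c]]);o=B.mean(0)-Q@A.mean(0)
print(yaw,o,(B-(A@Q.T+o)).round(1).tolist())
for u,v in [(257,192),(254,203),(268,205)]: print(Q.T@(onz(ci,(u,v),286)[:2]-o))
E
```

```text
brown 1124 238 270 154 204
bFR [408.  -4.  12.]
bBR [592. -46.  12.]
bFL [475. 326.  12.]
bBL [662. 289.  12.]
-0.20549583649900663 [525.36770123  98.45507723] [[2.0, 2.5], [-1.2, -0.0], [0.1, -2.4], [-1.0, -0.1]]
[ 9.86008907 29.42061497]
[ 9.97296068 20.07015225]
[21.22074664 21.45133934]
```

View pics/c2.png

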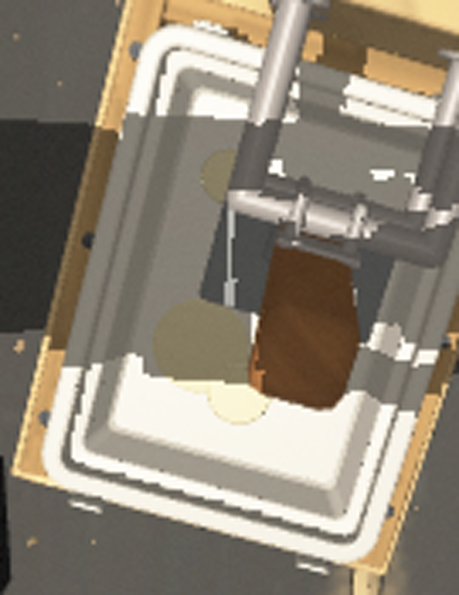

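```bash
cat >> h.py <<'E'
O=np.array([525.4,98.5]);YAW=-0.2055
def tost(p): return R.from_euler('z',-YAW).apply(np.array(p)-[O[0],O[1],0])
def need(P,yaw):
    s=bot.state();Q=R.from_euler('xyz',s['tool_rot'])
    d=Q.inv().apply(np.array(P)-s['ee_pos'])/500
    t=(s['tool_rot'][2]-yaw); t=(t+np.pi)%(2*np.pi)-np.pi
    print('t',round(s['t'],2),'pos',s['ee_pos'].round(1),'shift',d.round(4),'turn',round(t/np.radians(30),3))
E
python3 - <<'E'
from h import *
import pickle; s,ci=pickle.load(open("w1.pkl","rb"))
f=lambda u,v:(165+u/3.4,85+v/3.4)
print("bar",tost(onz(ci,f(335,222),196)))
print("top",tost(onz(ci,f(305,355),286)), "bottom-edge",tost(onz(ci,f(294,398),286)))
print("Llow edge",tost(onz(ci,f(254,350),280)),tost(onz(ci,f(358,345),280)))
H=st(O,YAW,[[10,30,262]])[0]; print(H)
need([*H[:2],340],np.pi/2+YAW)
P=st(O,YAW,[[10,30,286],[12,50,196],[-75,-100,78],[-75,100,78],[75,100,78],[75,-100,78]]);print(proj(ci,P).round(1))
E
```

```text
bar [ 11.05676094  53.34833573 196.        ]
top [  7.52121311  30.91731465 286.        ] bottom-edge [  7.79480193  20.23334959 286.        ]
Llow edge [ -4.11660114  27.53206036 280.        ] [ 19.40342648  35.28509229 280.        ]
[541.31129073 125.82820571 262.        ]
t 1.8 pos [539.2 124.2 398. ] shift [0.0031 0.0045 0.116 ] turn 0.513
[[257.4 191.3]
 [263.5 153.7]
 [175.8 226.9]
 [208.2  89.1]
 [315.9 119.7]
 [274.6 252.4]]
```

Emit:
apply_moves --increments '[[[0.003,0.001,0.04],0.17],[[0.006,0.001,0.1],0.34],[[0.006,0.001,0.16],0.513],[[0.006,0.001,0.2],0.513],[[0.006,0.001,0.24],0.513],[[0.006,0.001,0.265],0.513],[[0.006,0.001,0.272],0.513],[[0.006,0.001,0.272],0.513]]'

```text
t: 2.6
ee_pos: [539.2, 128.0, 262.6]
tool_rot: [-3.141, 0.0, 1.371]
ft_force: [-0.4, 0.5, 0.6]
gripper_width: 91.7
finger_force: 0.0
```

Emit:
apply_moves --increments '[[[0,0,0],0],[[0,0,0],0],[[0,0,0],0],[[0,0,0],0],[[0,0,0],0],[[0,0,0],0],[[0,0,0],0],[[0,0,0],0]]' --claw 1 --grip_force 30

```text
t: 3.4
ee_pos: [539.3, 127.9, 262.6]
tool_rot: [-3.142, 0.0, 1.371]
ft_force: [-0.0, 0.3, -0.0]
gripper_width: 29.9
finger_force: 0.0
```

Emit:
apply_moves --increments '[[[0,0,0],0],[[0,0,0],0],[[0,0,0],0],[[0,0,0],0],[[0,0,0],0],[[0,0,-0.006],0],[[0,0,-0.014],0],[[0,0,-0.02],0]]'

```text
t: 4.2
ee_pos: [539.1, 127.7, 272.5]
tool_rot: [-3.141, 0.001, 1.371]
ft_force: [-0.3, -0.6, -2.2]
gripper_width: 24.0
finger_force: 29.9
```

Emit:
apply_moves --increments '[[[0,0,-0.02],0],[[0,0,-0.04],0],[[0,0,-0.06],0],[[0,0,-0.072],0],[[0,0,-0.076],0],[[-0.02,0,-0.076],0],[[-0.05,0,-0.076],0],[[-0.1,0,-0.076],0]]'

```text
t: 5.0
ee_pos: [529.0, 78.6, 310.2]
tool_rot: [-3.141, -0.001, 1.373]
ft_force: [-1.0, -0.7, -1.5]
gripper_width: 23.7
finger_force: 30.0
```

Emit:
apply_moves --increments '[[[-0.06,0,0],0],[[-0.13,0,0],0],[[-0.2,-0.01,0],0],[[-0.27,-0.02,0],0],[[-0.34,-0.028,0],0],[[-0.41,-0.028,0],0],[[-0.47,-0.028,0],0],[[-0.504,-0.028,0],0]]'

```text
t: 5.8
ee_pos: [464.3, -167.9, 310.3]
tool_rot: [-3.142, 0.0, 1.368]
ft_force: [1.3, 0.2, -1.8]
gripper_width: 23.8
finger_force: 30.0
```

```bash
python3 - <<'E'
from h import *
need([465,-165,176.6],np.pi/2+YAW); print(bot.state()['gripper_width'],bot.state()['finger_force'],bot.state()['ft_force'])
a=optics.grab_frame("scene")[:,:,::-1][110:330,180:400]
b=optics.grab_frame("wrist")[:,:,::-1]
cv2.imwrite("pics/c3.png",np.hstack([cv2.resize(a,(384,384)),b])[:, :800])
E
```

```text
t 5.8 pos [ 464.3 -167.9  310.3] shift [6.100e-03 1.000e-04 2.674e-01] turn 0.006
23.798071501151107 29.97983157634735 [ 1.29339355  0.23066272 -1.79889426]
```

View pics/c3.png

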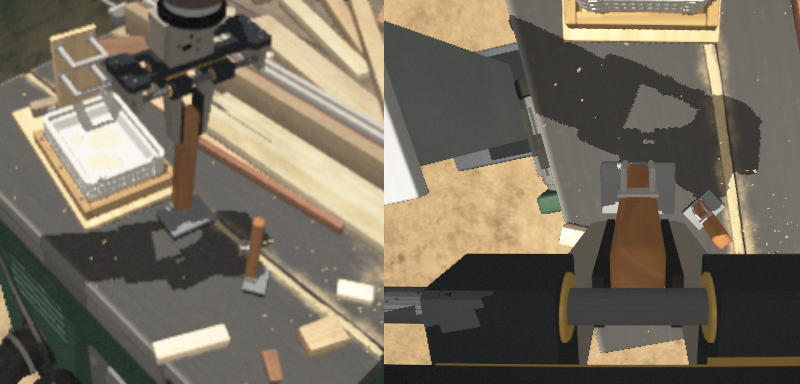

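The applicator hangs upright in the grip, off the hook bar, over bare table left of the small look-alike. The cream stick is clear at the front right. Next I lower it.

Emit:
apply_moves --increments '[[[0,0,0.04],0],[[0,0,0.1],0],[[0,0,0.16],0],[[0,0,0.21],0],[[0,0,0.24],0],[[0,0,0.255],0],[[0,0,0.26],0],[[0,0,0.263],0]]'

```text
t: 6.7
ee_pos: [466.0, -165.4, 179.7]
tool_rot: [3.14, 0.0, 1.371]
ft_force: [-0.3, -1.1, -1.5]
gripper_width: 23.7
finger_force: 30.0
```

Emit:
apply_moves --increments '[[[0,0,0.001],0],[[0,0,0.002],0],[[0,0,0.003],0],[[0,0,0.004],0],[[0,0,0.004],0],[[0,0,0.004],0],[[0,0,0.004],0],[[0,0,0.004],0]]'

```text
t: 7.5
ee_pos: [466.3, -165.6, 179.5]
tool_rot: [3.14, 0.001, 1.371]
ft_force: [-3.1, 2.3, 9.1]
gripper_width: 23.8
finger_force: 30.0
```

Emit:
apply_moves --increments '[[[0,0,-0.003],0],[[0,0,-0.003],0],[[0,0,-0.003],0],[[0,0,-0.003],0],[[0,0,-0.003],0],[[0,0,-0.003],0],[[0,0,-0.003],0],[[0,0,-0.003],0]]' --claw 0.3

```text
t: 8.3
ee_pos: [465.6, -165.3, 178.6]
tool_rot: [-3.142, -0.0, 1.371]
ft_force: [-0.2, 0.4, -1.0]
gripper_width: 64.3
finger_force: 0.0
```

Emit:
apply_moves --increments '[[[0,0,-0.02],0],[[0,0,-0.06],0],[[0,0,-0.12],0],[[0,0,-0.18],0],[[0,0,-0.23],0],[[0.05,0,-0.25],0],[[0.12,0,-0.25],0],[[0.2,0,-0.25],0]]'

```text
t: 9.1
ee_pos: [485.9, -66.9, 305.2]
tool_rot: [3.139, 0.001, 1.369]
ft_force: [0.8, 0.0, 0.1]
gripper_width: 64.3
finger_force: 0.0
```

```bash
python3 - <<'E'
from h import *
L=st(O,YAW,[[-70.5,-60,78]])[0]; print(L)
need([*L[:2],160],np.pi/2+YAW)
ci=optics.camera_info("wrist"); im=optics.grab_frame("wrist")
print(ci['position'])
a=optics.grab_frame("scene")[:,:,::-1][110:330,180:400]
cv2.imwrite("pics/c4.png",np.hstack([cv2.resize(a,(384,384)),im[:,:,::-1]])[:, :800])
E
```

```text
[444.13998507  54.14845016  78.        ]
t 9.1 pos [485.9 -66.9 305.2] shift [ 0.2206 -0.1311  0.2899] turn 0.007
[497.49036404  -3.47272536 456.78778913]
```

View pics/c4.png

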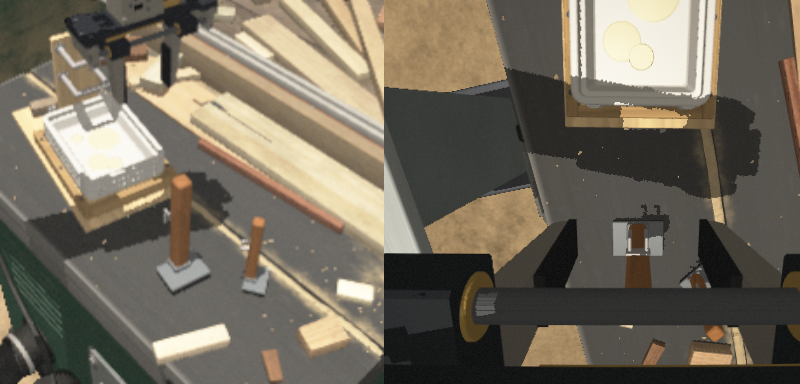

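The applicator stands upright and let go at about (180,275) in the crop, clear of the station. Next I move above the front rim.

Emit:
apply_moves --increments '[[[0.03,-0.02,0],0],[[0.07,-0.05,0.03],0],[[0.12,-0.08,0.08],0],[[0.16,-0.11,0.14],0],[[0.2,-0.13,0.2],0],[[0.22,-0.131,0.25],0.007],[[0.22,-0.131,0.28],0.007],[[0.22,-0.131,0.29],0.007]]' --claw 0.45

```text
t: 10.0
ee_pos: [441.5, 53.7, 157.1]
tool_rot: [-3.138, 0.0, 1.367]
ft_force: [0.0, -0.2, 0.3]
gripper_width: 50.8
finger_force: 0.0
```

```bash
python3 - <<'E'
from h import *
L=st(O,YAW,[[-70.5,-60,78]])[0]
need([*L[:2],87.5],np.pi/2+YAW)
ci=optics.camera_info("wrist"); im=optics.grab_frame("wrist")
print(ci['position'])
import pickle; pickle.dump(ci,open("w5.pkl","wb"))
P=st(O,YAW,[[-75,-100,78],[-75,100,78],[75,100,78],[75,-100,78],[-75,-60,78],[-66,-60,78],[-96,-127,12],[-96,100,12]]);print(proj(ci,P).round(1).tolist())
cv2.imwrite("pics/w5.png",im[:,:,::-1])
E
```

```text
t 10.0 pos [441.5  53.7 157.1] shift [0.002  0.0055 0.1391] turn 0.003
[454.00278136 116.91868256 308.66120067]
[[252.3, 256.4], [252.4, -54.5], [499.6, -50.9], [456.6, 256.2], [252.3, 203.4], [265.2, 203.4], [230.3, 253.8], [226.1, -15.3]]
```

View pics/w5.png

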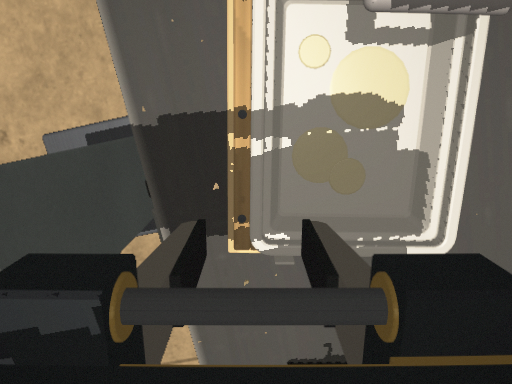

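The wrist view shows the front rim running down column ~253–265, as predicted, with its right end at row ~250. The fingers straddle it. Next I check the column profile.

```bash
python3 - <<'E'
from h import *
im=cv2.imread("pics/w5.png")
for r in (30,90,150,200): print(r,[(c,tuple(int(x) for x in im[r,c])) for c in range(246,276,2)])
E
```

```text
30 [(246, (105, 164, 207)), (248, (109, 170, 215)), (250, (101, 156, 199)), (252, (173, 188, 197)), (254, (218, 231, 236)), (256, (230, 241, 245)), (258, (229, 240, 245)), (260, (229, 240, 245)), (262, (226, 238, 243)), (264, (195, 213, 221)), (266, (98, 108, 112)), (268, (220, 232, 238)), (270, (219, 231, 237)), (272, (220, 232, 238)), (274, (178, 194, 204))]
90 [(246, (108, 165, 208)), (248, (109, 168, 213)), (250, (93, 140, 176)), (252, (219, 232, 238)), (254, (229, 240, 245)), (256, (232, 242, 246)), (258, (231, 242, 246)), (260, (231, 241, 246)), (262, (203, 220, 227)), (264, (132, 145, 153)), (266, (122, 133, 140)), (268, (222, 233, 239)), (270, (222, 234, 240)), (272, (209, 224, 230)), (274, (114, 126, 130))]
150 [(246, (56, 86, 106)), (248, (53, 83, 104)), (250, (109, 129, 144)), (252, (221, 234, 239)), (254, (232, 243, 247)), (256, (230, 241, 246)), (258, (230, 242, 246)), (260, (230, 241, 246)), (262, (202, 219, 226)), (264, (199, 217, 224)), (266, (221, 234, 240)), (268, (221, 233, 239)), (270, (220, 232, 237)), (272, (98, 107, 112)), (274, (96, 104, 109))]
200 [(246, (55, 82, 104)), (248, (53, 81, 102)), (250, (101, 110, 115)), (252, (108, 119, 125)), (254, (112, 121, 126)), (256, (111, 120, 126)), (258, (111, 120, 126)), (260, (109, 118, 124)), (262, (101, 111, 115)), (264, (111, 121, 126)), (266, (109, 119, 125)), (268, (112, 120, 127)), (270, (106, 114, 118)), (272, (93, 104, 106)), (274, (94, 104, 108))]
```

Emit:
apply_moves --increments '[[[0.001,0.0036,0.03],0],[[0.002,0.0036,0.06],0],[[0.002,0.0036,0.09],0],[[0.002,0.0036,0.115],0],[[0.002,0.0036,0.13],0],[[0.002,0.0036,0.136],0],[[0.002,0.0036,0.14],0],[[0.002,0.0036,0.14],0]]'

```text
t: 10.85
ee_pos: [445.4, 54.1, 88.9]
tool_rot: [3.141, -0.0, 1.367]
ft_force: [-0.4, 0.9, 0.9]
gripper_width: 50.6
finger_force: 0.0
```

```bash
python3 - <<'E'
from h import *
s=bot.state(); print(s['ee_pos'],s['ft_force'],tost(s['ee_pos']))
im=optics.grab_frame("wrist"); sc=optics.grab_frame("scene")[:,:,::-1][140:250,170:300]
ci=optics.camera_info("wrist")
P=st(O,YAW,[[-75,-100,78],[-75,0,78],[75,-100,78]]);print(proj(ci,P).round(1).tolist())
cv2.imwrite("pics/c6.png",np.hstack([cv2.resize(im[170:330,130:380,::-1],None,fx=2.3,fy=2.3,interpolation=cv2.INTER_CUBIC)]))
E
```

```text
[445.35753635  54.08626051  88.90745433] [-0.43417474  0.88026577  0.9316254 ] [-69.2953769  -59.81243167  88.90745433]
[[244.2, 311.0], [243.1, 120.5], [518.8, 309.1]]
```

View pics/c6.png

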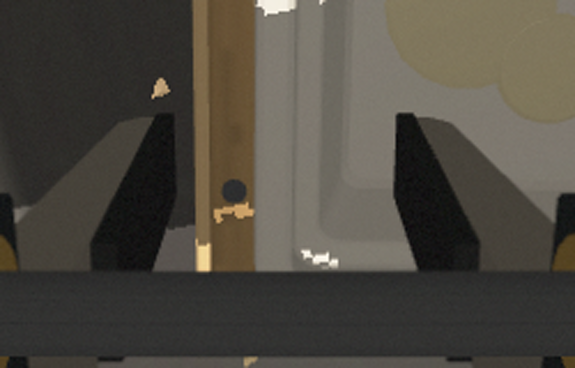

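The fingers straddle the rim with their centre about 1.9 mm too far in (crop col 285, rim centre 276). I shift back by that much and close.

Emit:
apply_moves --increments '[[[0,-0.0037,0],0],[[0,-0.0037,0],0],[[0,-0.0037,0],0],[[0,-0.0037,0],0],[[0,-0.0037,0],0],[[0,-0.0037,0],0],[[0,-0.0037,0],0],[[0,-0.0037,0],0]]' --claw 1 --grip_force 25

```text
t: 11.75
ee_pos: [443.2, 54.5, 88.6]
tool_rot: [-3.141, 0.0, 1.367]
ft_force: [-0.1, -0.2, 0.9]
gripper_width: 8.5
finger_force: 25.0
```

Emit:
apply_moves --increments '[[[0,0,0],0],[[0,0,0],0],[[0,0,-0.002],0],[[0,0,-0.004],0],[[0,0,-0.006],0],[[0,0,-0.008],0],[[0,0,-0.01],0],[[0,0,-0.012],0]]'

```text
t: 12.55
ee_pos: [443.1, 54.6, 94.5]
tool_rot: [-3.141, 0.0, 1.367]
ft_force: [2.5, 0.1, -6.1]
gripper_width: 8.6
finger_force: 25.3
```

Emit:
apply_moves --increments '[[[0,0,-0.003],0],[[0,0,-0.006],0],[[0,0,-0.009],0],[[0,0,-0.012],0],[[0,0,-0.015],0],[[0,0,-0.018],0],[[0,0,-0.021],0],[[0,0,-0.024],0]]'

```text
t: 13.35
ee_pos: [443.6, 54.5, 106.9]
tool_rot: [3.141, -0.0, 1.367]
ft_force: [2.3, -0.1, -3.6]
gripper_width: 8.7
finger_force: 26.0
```

```bash
python3 - <<'E'
from h import *
s=bot.state(); print(s['ee_pos'],s['ft_force'])
a=optics.grab_frame("scene")[:,:,::-1][130:240,180:300]; im=optics.grab_frame("wrist")[:,:,::-1]
cv2.imwrite("pics/c7.png",np.hstack([cv2.resize(a,None,fx=3.2,fy=3.2,interpolation=cv2.INTER_CUBIC)[:352],im[:352,:400]]))
E
```

```text
[443.56741346  54.49789272 106.94283601] [ 2.3007114  -0.13551481 -3.58128442]
```

View pics/c7.png

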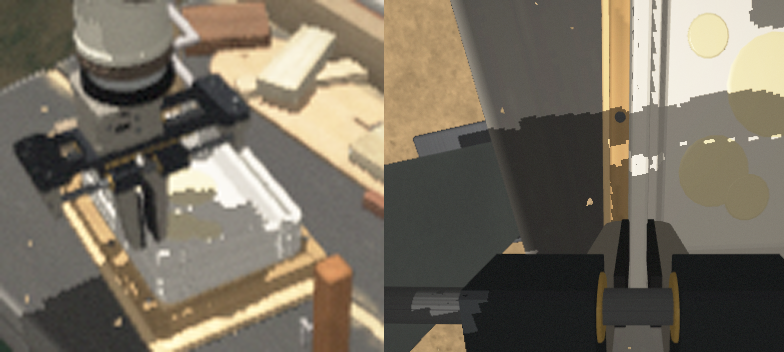

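The crop shows the gripped front right corner raised, with the glue spots still visible in the wrist view. My picture allowance is now used up, so I measure numerically from here. Next I lift a bit more so the corner passes 25 mm.

Emit:
apply_moves --increments '[[[0,0,-0.003],0],[[0,0,-0.006],0],[[0,0,-0.009],0],[[0,0,-0.012],0],[[0,0,-0.015],0],[[0,0,-0.018],0],[[0,0,-0.018],0],[[0,0,-0.018],0]]'

```text
t: 14.25
ee_pos: [443.2, 54.6, 115.6]
tool_rot: [-3.142, -0.0, 1.367]
ft_force: [1.9, 0.5, -3.5]
gripper_width: 9.1
finger_force: 26.1
```

```bash
python3 - <<'E'
from h import *
s=bot.state(); print(s['ee_pos'],s['ft_force'],s['ft_torque'])
im=optics.grab_frame("wrist")[:,:,::-1].copy(); cv2.imwrite("pics/w8.png",im)
for f in ("pics/w5.png","pics/w8.png"):
    im=cv2.imread(f); lab=cv2.cvtColor(cv2.GaussianBlur(im,(3,3),0),cv2.COLOR_BGR2HSV)
    h,sa,v=cv2.split(lab)
    m=((h>18)&(h<36)&(sa>40)&(sa<120)).astype(np.uint8)*255; m[:,:255]=0; m[250:]=0
    m=cv2.morphologyEx(m,cv2.MORPH_OPEN,np.ones((3,3)))
    cs,_=cv2.findContours(m,cv2.RETR_EXTERNAL,cv2.CHAIN_APPROX_NONE)
    print(f)
    for c in cs:
        if len(c)>30:
            e=cv2.fitEllipse(c); print(cv2.contourArea(c),np.round(e[0],1),np.round(e[1],1),cv2.boundingRect(c))
    print([int(x) for x in sa[150,255:360:5]],[int(x) for x in h[150,255:360:5]])
E
```

```text
[443.23340477  54.55038678 115.6055849 ] [ 1.87266451  0.46253944 -3.52046083] [-0.12626001 -0.01704719 -0.13077034]
pics/w5.png
3305.0 [326.5 160.2] [53.6 82.3] (291, 127, 75, 68)
5028.5 [369.8  87.5] [75.8 84.6] (330, 46, 80, 84)
826.5 [314.3  50.9] [31.2 33.8] (299, 34, 32, 35)
[16, 18, 22, 22, 31, 31, 30, 32, 67, 69, 69, 69, 67, 69, 67, 72, 70, 70, 66, 30, 28] [22, 21, 21, 21, 21, 21, 22, 21, 22, 22, 22, 21, 22, 21, 22, 22, 21, 21, 22, 18, 19]
pics/w8.png
47.5 [276.8 235.3] [ 6.9 11.8] (273, 230, 9, 12)
5001.0 [333.6 177. ] [67.8 98. ] (291, 135, 89, 85)
7247.0 [384.7  86.3] [ 88.7 104. ] (339, 35, 91, 104)
1356.0 [320.6  37.2] [39.1 44.2] (301, 15, 40, 45)
[32, 30, 32, 29, 32, 23, 32, 32, 30, 59, 69, 69, 69, 72, 72, 70, 72, 70, 70, 70, 46] [18, 19, 21, 18, 21, 19, 18, 18, 19, 22, 22, 22, 22, 22, 22, 22, 22, 22, 22, 22, 23]
```

```bash
cat >> h.py <<'E'
def feats(im,lo=250):
    h,sa,v=cv2.split(cv2.cvtColor(cv2.GaussianBlur(im,(3,3),0),cv2.COLOR_BGR2HSV))
    m=((h>18)&(h<36)&(sa>48)&(sa<120)).astype(np.uint8)*255; m[:,:262]=0; m[lo:]=0
    m=cv2.morphologyEx(m,cv2.MORPH_OPEN,np.ones((3,3)))
    cs=[c for c in cv2.findContours(m,cv2.RETR_EXTERNAL,cv2.CHAIN_APPROX_NONE)[0] if cv2.contourArea(c)>500]
    out=[]
    cs.sort(key=cv2.contourArea)
    for c in cs[-3:]:
        x,y,w,hh=cv2.boundingRect(c); c=cv2.convexHull(c)
        M=cv2.moments(c); cx,cy=M['m10']/M['m00'],M['m01']/M['m00']
        out+= [(cx,cy),(x,cy),(x+w-1,cy),(cx,y),(cx,y+hh-1)]
    return np.array(out)
def liner(im,ci):
    import pickle; c5=pickle.load(open("w5.pkl","rb"))
    f0=feats(cv2.imread("pics/w5.png")); X=np.array([onz(c5,p,46) for p in f0]); Xs=np.array([tost(x) for x in X])-[0,0,44]
    f=feats(im)
    if len(f)!=15: print("feats",len(f)); return None
    K=np.array([[ci['fx'],0,ci['cx']],[0,ci['fy'],ci['cy']],[0,0,1]])
    ok,rv,tv=cv2.solvePnP(Xs,f,K,ci['dist'],flags=cv2.SOLVEPNP_ITERATIVE)
    e=cv2.projectPoints(Xs,rv,tv,K,ci['dist'])[0][:,0]-f
    Rc=R.from_euler('xyz',ci['attitude']); Rl=R.from_euler('z',-YAW)*Rc*R.from_rotvec(rv[:,0]); o=tost(Rc.apply(tv[:,0])+ci['position'])
    C=Rl.apply([[-75,-100,34],[-75,100,34],[75,-100,34],[75,100,34]])+o
    print("err px",np.abs(e).mean().round(2),"origin st",o.round(1),"rpy",Rl.as_euler('xyz').round(3),"tilt",np.arccos(Rl.as_matrix()[2,2]).round(3),"cornersFR,FL,BR,BL",C[:,2].round(1))
E
python3 - <<'E'
from h import *
import pickle
liner(cv2.imread("pics/w5.png"),pickle.load(open("w5.pkl","rb")))
liner(cv2.imread("pics/w8.png"),optics.camera_info("wrist"))
E
```

```text
feats 10Traceback (most recent call last):
  File "<stdin>", line 4, in <module>
  File "h.py", line 41, in liner
    ok,rv,tv=cv2.solvePnP(Xs,f,K,ci['dist'],flags=cv2.SOLVEPNP_ITERATIVE)
             ~~~~~~~~~~~~^^^^^^^^^^^^^^^^^^^^^^^^^^^^^^^^^^^^^^^^^^^^^^^^
cv2.error: OpenCV(4.12.0) /io/opencv/modules/calib3d/src/solvepnp.cpp:835: error: (-215:Assertion failed) ( (npoints >= 4) || (npoints == 3 && flags == SOLVEPNP_ITERATIVE && useExtrinsicGuess) || (npoints >= 3 && flags == SOLVEPNP_SQPNP) ) && npoints == std::max(ipoints.checkVector(2, CV_32F), ipoints.checkVector(2, CV_64F)) in function 'solvePnPGeneric'
```

```bash
sed -i 's/(sa>48)/(sa>40)/' h.py; python3 - <<'E'
from h import *
import pickle
print(feats(cv2.imread("pics/w8.png"))[::5],feats(cv2.imread("pics/w5.png"))[::5])
liner(cv2.imread("pics/w5.png"),pickle.load(open("w5.pkl","rb")))
liner(cv2.imread("pics/w8.png"),optics.camera_info("wrist"))
E
```

```text
[[320.59235052  37.12236747]
 [334.76271773 177.83226435]
 [384.60238338  86.35078879]] [[314.31971581  50.9109927 ]
 [327.51651481 160.93968299]
 [369.58932632  87.61722861]]
err px 0.0 origin st [ 0.  0. 44.] rpy [0. 0. 0.] tilt 0.0 cornersFR,FL,BR,BL [78. 78. 78. 78.]
err px 0.48 origin st [-5.8 -1.1 56.1] rpy [-0.03   0.172 -0.012] tilt 0.174 cornersFR,FL,BR,BL [105.4  99.5  79.8  73.9]
```

Emit:
apply_moves --increments '[[[0,0,-0.003],0],[[0,0,-0.006],0],[[0,0,-0.009],0],[[0,0,-0.012],0],[[0,0,-0.012],0],[[0,0,-0.012],0],[[0,0,-0.012],0],[[0,0,-0.012],0]]'

```text
t: 15.1
ee_pos: [443.2, 54.6, 121.6]
tool_rot: [-3.141, 0.0, 1.367]
ft_force: [-0.3, 0.3, -0.8]
gripper_width: 9.0
finger_force: 24.4
```

```bash
cat > look.py <<'E'
from h import *
s=bot.state(); ci=optics.camera_info("wrist"); im=np.ascontiguousarray(optics.grab_frame("wrist")[:,:,::-1]); cv2.imwrite("pics/w_last.png",im)
print(s['t'],s['ee_pos'].round(1),s['ft_force'].round(1),s['ft_torque'].round(2),round(s['gripper_width'],1)); liner(im,ci)
E
python3 look.py
```

```text
15.1 [443.2  54.6 121.6] [-0.3  0.3 -0.8] [-0.08  0.11 -0.  ] 9.0
err px 0.48 origin st [-5.2  0.4 65.7] rpy [-0.019  0.121  0.007] tilt 0.122 cornersFR,FL,BR,BL [110.3 106.6  92.3  88.5]
```

Emit:
apply_moves --increments '[[[0,0,0],0],[[0,0,0],0],[[0,0,0],0],[[0,0,0],0],[[0,0,0],0],[[0,0,0],0],[[0,0,-0.003],0],[[0,0,-0.006],0]]' --claw 1 --grip_force 50

```text
t: 15.95
ee_pos: [443.3, 54.5, 124.7]
tool_rot: [-3.142, 0.0, 1.367]
ft_force: [0.7, -0.6, -1.1]
gripper_width: 8.6
finger_force: 49.0
```

```bash
python3 look.py
```

```text
15.95 [443.3  54.5 124.7] [ 0.7 -0.6 -1.1] [-0.13  0.15 -0.01] 8.6
err px 0.45 origin st [-5.   0.6 69.2] rpy [-0.016  0.115  0.008] tilt 0.116 cornersFR,FL,BR,BL [113.2 110.1  96.   92.8]
```

Emit:
apply_moves --increments '[[[0,0,-0.006],0],[[0,0,-0.014],0],[[0,0,-0.022],0],[[0,0,-0.03],0],[[0,0,-0.036],0],[[0,0,-0.04],0],[[0,0,-0.04],0],[[0,0,-0.04],0]]'

```text
t: 16.8
ee_pos: [443.2, 54.5, 144.5]
tool_rot: [-3.141, 0.0, 1.367]
ft_force: [-0.1, 0.2, -0.1]
gripper_width: 8.3
finger_force: 49.0
```

```bash
python3 look.py
```

```text
16.8 [443.2  54.5 144.5] [-0.1  0.2 -0.1] [-0.09  0.11  0.02] 8.3
err px 0.46 origin st [-5.   0.6 89.2] rpy [-0.016  0.116  0.007] tilt 0.117 cornersFR,FL,BR,BL [133.2 130.1 115.9 112.8]
```

Emit:
apply_moves --increments '[[[-0.01,0,0],0],[[-0.03,0,0],0],[[-0.055,0,0],0],[[-0.085,0,0],0],[[-0.115,0,0],0],[[-0.145,0,0],0],[[-0.165,0,0],0],[[-0.18,0,0],0]]'

```text
t: 17.65
ee_pos: [424.8, -34.8, 144.6]
tool_rot: [3.142, 0.0, 1.366]
ft_force: [0.4, 0.1, -1.1]
gripper_width: 8.4
finger_force: 49.0
```

```bash
python3 look.py
```

```text
17.65 [424.8 -34.8 144.6] [ 0.4  0.1 -1.1] [-0.14  0.15  0.01] 8.4
err px 0.4 origin st [ -4.7 -90.7  89.1] rpy [-0.023  0.114  0.003] tilt 0.117 cornersFR,FL,BR,BL [133.7 129.1 116.6 112. ]
```

Emit:
apply_moves --increments '[[[0,0,-0.02],0],[[0,0,-0.05],0],[[0,0,-0.09],0],[[0,0,-0.13],0],[[0,0,-0.17],0],[[0,0,-0.2],0],[[0,0,-0.22],0],[[0,0,-0.23],0]]'

```text
t: 18.5
ee_pos: [425.5, -33.4, 260.9]
tool_rot: [3.14, 0.0, 1.368]
ft_force: [0.1, 0.4, -0.4]
gripper_width: 7.8
finger_force: 49.0
```

Emit:
apply_moves --increments '[[[0,0,0],0],[[0,0,0],0],[[0,0,0],0],[[0,0,0],0],[[0,0,0],0],[[0,0,0],0],[[0,0,0],0],[[0,0,0],0]]'

```text
t: 19.3
ee_pos: [425.1, -33.6, 259.6]
tool_rot: [-3.142, -0.0, 1.367]
ft_force: [0.4, -0.0, -1.2]
gripper_width: 8.0
finger_force: 49.0
```

```bash
python3 look.py; python3 - <<'E'
from h import *
cs=optics.camera_info("side"); b=np.ascontiguousarray(optics.grab_frame("side")[:,:,::-1]); b0=cv2.imread("pics/side0.png")
cc=optics.camera_info("scene"); a=np.ascontiguousarray(optics.grab_frame("scene")[:,:,::-1]); a0=cv2.imread("pics/scene0.png")
cv2.imwrite("pics/a_end.png",a); cv2.imwrite("pics/b_end.png",b)
# front rim outer edge of clean liner vs frame: along station-x profiles at y=20,60,90 find wood->white edge
for nm,ci,im in (("scene",cc,a),("side",cs,b)):
    for y in (30,60,85):
        xs=np.arange(-95,-55,2.)
        uv=proj(ci,st(O,YAW,[[x,y,64] for x in xs])).astype(np.float32)
        sv=cv2.remap(cv2.cvtColor(im,cv2.COLOR_BGR2HSV)[:,:,1],uv[:,0].copy(),uv[:,1].copy(),cv2.INTER_LINEAR).ravel()
        print(nm,y,sv.tolist())
# bystander change
for n,uv in dict(stick=(290,306),red=(336,320),tan=(365,302),pale=(383,277)).items():
    u,v=uv; d=cv2.absdiff(a[v-14:v+14,u-20:u+20],a0[v-14:v+14,u-20:u+20]); print(n,d.mean().round(1))
E
```

```text
19.3 [425.1 -33.6 259.6] [ 0.4 -0.  -1.2] [-0.08  0.13  0.  ] 8.0
err px 0.4 origin st [ -4.7 -89.5 204.1] rpy [-0.023  0.114  0.004] tilt 0.117 cornersFR,FL,BR,BL [248.7 244.1 231.6 227. ]
scene 30 [109, 108, 108, 108, 105, 97, 61, 29, 24, 24, 25, 15, 9, 9, 11, 14, 13, 10, 8, 8]
scene 60 [105, 85, 67, 79, 93, 101, 64, 32, 26, 24, 20, 13, 9, 8, 11, 15, 19, 22, 23, 22]
scene 85 [92, 88, 80, 77, 76, 80, 79, 74, 71, 62, 41, 22, 9, 10, 14, 21, 22, 21, 23, 23]
side 30 [86, 64, 44, 32, 27, 25, 24, 24, 24, 24, 20, 18, 17, 15, 15, 15, 15, 15, 16, 16]
side 60 [79, 65, 48, 34, 27, 23, 24, 24, 25, 25, 25, 25, 24, 25, 25, 25, 25, 25, 25, 25]
side 85 [99, 99, 100, 101, 100, 94, 87, 69, 49, 35, 26, 23, 23, 24, 25, 25, 25, 25, 25, 25]
stick 2.2
red 2.5
tan 2.5
pale 2.4
```

```bash
python3 -c "
from h import *
print(bot.job_done())"
```

```text
the job is handed in; nothing more can be done
None
```

I handed the job in at about 19 s, no verdict returned: applicator upright on the bare table, used liner peeled (front right corner ~27 mm up, back left down), now held ~204 mm up at 0.117 rad tilt (limit 0.17), clean liner apparently seated; bottle, grey block not rechecked.

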